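# Draw the bench spring tester out to the mark and hold it for the reading

### The job

Test the spring in the bench spring tester: with its handle still fully home, press the green, then the yellow, then the blue key right down, one at a time; then pull the black handle out until the red pointer lines up with the tip of the orange marker and keep it there, finishing while you still hold it, because the spring pulls it back. Do not draw the pointer more than a centimetre past the marker, do not shift the marker, and leave the jar, the socket and the cup where they stand.

Things in the scene. Friction and masses are not known exactly. Their poses are not given: they have to be found in the camera images.
- tester: spring tester, fixed, left or right of the control box: dark plate 330 x 170 x 12 mm, origin at the centre of its underside. The handle is pulled along its -x, roughly towards the robot (yaw within 0.25 rad), on the line y = -30 mm. A spring tube (diameter 40 mm, top 68 mm above the bench) covers x = 45 to 150 mm on that line; a white scale with 10 mm ticks, top at 30 mm, lies at y = 17 to 51 mm
- handle: the slide with its handle: an aluminium carriage (40 x 50 mm, top 32 mm above the bench) carrying an upright black rubber grip block, 20 mm thick along the tester's x, 36 mm wide along its y, from 46 to 112 mm above the bench, red band at its foot. Origin under its middle, 12 mm above the bench; fully home it is at x = -25 mm, y = -30 mm in the tester's frame, 60 mm clear of the spring tube
- handle_grip (a point): point inside the handle block, on its middle line, 88 mm above the bench and 24 mm below its top: a good height to grip across the 20 mm thickness
- slide (a joint): how far the handle and slide are drawn out, m: 0 fully home (the start), grows as pulled towards the tester's -x, stop at 0.11. A spring pulls it home with about 3 N at 0 rising to about 13 N at 0.085; let go, it runs back home
- pointer_tip (a point): the free tip of the red pointer bar (4 mm wide) that is fixed to the slide and reaches 80 mm from the pull axis towards the tester's +y, over the white scale, 33 mm above the bench; moves with the handle
- marker_tip (a point): tip of the orange marker's blade (4 mm wide), as high as the pointer tip and on the line that tip travels; axes parallel to the tester's. The marker block (20 x 22 mm, 30 mm tall) stands on the +y side of the scale and slides stiffly; leave it. The pointer is lined up when both tips have the same x in the tester's frame
- marker (a joint): where the marker is set, m: the slide value at which the pointer lines up with it (0.045 to 0.085, differs each time)
- control_box: grey control box of the tester with orange sides, 110 x 190 x 50 mm, fixed to the bench, a green display along its far edge; origin at the centre of its underside. The three round keys stand in a row along its y, 58 mm apart; which colour is where differs each time
- key_green_top (a point): centre of the top face of the green spring key (28 mm diameter), pressed straight down
- key_yellow_top (a point): centre of the top face of the yellow spring key (28 mm diameter), pressed straight down
- key_blue_top (a point): centre of the top face of the blue spring key (28 mm diameter), pressed straight down
- key_green (a joint): how far the green key is pressed, m: 0 up, 0.006 right down (about 4 N); it springs back
- key_yellow (a joint): how far the yellow key is pressed, m: 0 up, 0.006 right down (about 4 N); it springs back
- key_blue (a joint): how far the blue key is pressed, m: 0 up, 0.006 right down (about 4 N); it springs back
- jar: bystander: glass jar with a blue lid, 60 mm diameter, 80 mm tall, beyond the control box; origin at the centre of its underside
- socket: bystander: steel wrench socket, 36 mm diameter, 34 mm tall, on the bench on the robot's side of the control box; origin at the centre of its underside
- cup: bystander: green plastic cup, 68 mm across the rim, 85 mm tall, standing on the far part of the tester's plate beside the spring tube, 12 mm above the bench; origin at the centre of its underside

How it is judged:
By the outcome, as a careful person would: the job done as asked, in the order asked, and still so for the second after the job is handed in, while the arm keeps its last pose, push and grip.
It also fails if it takes over 58 s, if anything falls off the work surface, if the arm or the gripper's body presses on something with over 40 N, if the wrist force passes 120 N, or if a joint passes its speed limit or range.

### The arm

A 6-joint arm with a two-finger parallel gripper is mounted at the origin on the work surface. World frame = base frame: x ahead of the robot, y to its left, z up, the work surface at z = 0. Lengths are in m, angles in rad, forces in N, time in s.
With the tool pointing down it reaches from about 0.3 to 0.775 m from the base axis. Payload 14.6 kg.
Tool frame: the origin (TCP) lies midway between the tips of the shut fingers; the grasp point (between the pads) lies 19 mm behind it (ctrl.tcp_to_grasp is the z of the grasp point in the tool frame, in m); z points along the fingers, y is the line along which they close (so a half turn about z gives the same grasp; the last joint's range is limited). The gripper opens to 94 mm and grips with 3 to 60 N. Pads are 16 mm wide; open, the fingers measure 119 mm over their backs; the gripper's body (75 mm by 177 mm) begins 78 mm behind the grasp point.
Start: joints at [1.043, 0.3, 1.521, -0, 1.321, -0.067], TCP at [0.245, 0.493, 0.205] pointing down, gripper open.
Joint ranges: [-3.03, 3.03], [-0.79, 2.21], [0.23, 2.52], [-1.04, 4.18], [0, 3.07], [-2.55, 2.55]. Speed limits (rad/s): [2.22, 2.22, 2.57, 3.14, 3.14, 3.14].

### API

Orientations are given as [roll, pitch, yaw] about the fixed x, y, z axes, in that order (R = Rz(yaw) Ry(pitch) Rx(roll)).
In Python, from station import monitor, camera, ctrl gives the robot as it stands.
- The arm moves only by the tool apply_moves, never from a script. Its argument "plan" is one flat list of numbers, 4 for each row, row after row: the shift along the tool's x, y, z in mm, then the turn about the tool's z in rad. In form: [dx, dy, dz, spin, dx, dy, dz, spin, ...]. A call has 1 to 20 rows; each row shifts and turns the commanded pose from where the row before left it, along the tool's axes as they then stand; what a row does not reach is not made up. A row lasts 1/10 s, in which the tool goes at most 50 mm and 8.59 degrees, less where a joint would pass 70% of its speed; a pose out of reach is approached as far as the arm can. A call is refused whole if a number of a shift passes 50 or a number of a turn 0.15, either way. A call with a gripper value outside its range is refused whole. "hand" is the gripper command: -1 is shut, 1 is fully open, values between are in proportion, set as the call begins (left out, the last holds). The fingers move at their own pace and stop on an object; "squeeze" is the grip in N (left out, the last holds). Time passes only in rows, so rows that do not move let the fingers close. It gives the time, the measured TCP pose, the force, the opening and the grip force at its end, in the units of the state.
- monitor.get_obs(): the state, without advancing time (a new reading comes with each control period).
- camera(name): name is "side" or "top"; returns a dict with "image" (400x640x3 uint8, red, green, blue), "range_z" (400x640 float32, m along the optical axis (not along the pixel's ray), 0 where there is no reading), "mtx" (3x3 intrinsics, pixels), "rvec" (rotation vector, rad) and "tvec" (3), from world to camera coordinates, as OpenCV has them. Camera axes: x right, y down, z forward; pixel columns grow to the right and rows downward; lengths in m; the calibration is good to about 2 mm. A picture is of the moment at which its call begins.
- ctrl.hand_in(): hands the job in; it is judged then, once.
The state is a dict: "time_s": time; "qpos": joint angles; "joint_vel": joint speeds; "tau": joint torques, N m; "ee_pos": TCP position; "eef_rot": TCP orientation; "force": force on the tool from outside, world axes, zero at the start; "moment": the same for the moment, N m; "grip_width": finger opening in m; "grip_force": force on a finger pad.
Only numpy, scipy, OpenCV 4.12 (cv2) and the standard library are available. Lean on these libraries where they do the work, as an engineer would, in place of code of your own. Each camera call takes 0.05 s, during which the arm holds its last target. There are 200 camera calls.

## Working session

There is one attempt and no reset: what is moved stays moved. The work goes in short steps, Python scripts to look and compute and a tool call to move; the robot and the scene stay as the last step left them, time stands still between calls to the robot, and variables do not carry over. Pictures are saved under pics/ and viewed, at most 10 in all, crops included, and the job is handed in when it is done.

Besides the shell and the picture viewer there is one more tool, called after ">>>" by a JSON object that holds its "api" and its "payload". apply_moves: Moves the arm, as the interface text tells. Its arguments: {"type":"object","properties":{"plan":{"type":"array","items":{"type":"number"}},"hand":{"type":"number"},"squeeze":{"type":"number"}},"required":["plan"]}

```bash
mkdir -p pics; cat > h.py <<'E'
import numpy as np, cv2
from station import monitor, camera, ctrl
def shot(n):
    c=camera(n); c['R']=cv2.Rodrigues(np.array(c['rvec'],float))[0]; c['t']=np.array(c['tvec'],float).ravel(); return c
def ray(c,uv,z):
    d=c['R'].T@np.linalg.inv(c['mtx'])@np.array([uv[0],uv[1],1.]); o=-c['R'].T@c['t']
    return o+d*(z-o[2])/d[2]
def pts(c):
    h,w=c['range_z'].shape; v,u=np.mgrid[:h,:w]; Z=c['range_z']
    P=np.stack([u*Z,v*Z,Z],-1)@np.linalg.inv(c['mtx']).T
    return (P-c['t'])@c['R']
def save(c,name): cv2.imwrite('pics/'+name,c['image'][:,:,::-1])
E
python3 - <<'E'
from h import *
for n in('top','side'):
    c=shot(n); save(c,n+'1.png'); print(n,-c['R'].T@c['t'],c['R'][2])
print(monitor.get_obs(),ctrl.tcp_to_grasp)
E
```

```text
top [0.43636093 0.00571496 0.90922397] [ 0.20826971  0.02315885 -0.97779722]
side [ 0.43843598 -0.54257427  0.77012001] [ 0.18817237  0.63192531 -0.75183878]
{'time_s': 0.1, 'qpos': array([ 1.04337256e+00,  3.00374114e-01,  1.52148854e+00, -3.24637078e-05,
        1.32067468e+00, -6.66029364e-02]), 'joint_vel': array([-4.91095198e-04, -2.06914580e-03, -1.16323016e-03, -5.68632500e-05,
        1.84510571e-03, -9.95905129e-05]), 'tau': array([ 1.15783550e-03, -5.32643437e+01, -3.53283799e+01,  7.09375693e-02,
        2.34752591e-02, -3.96245434e-05]), 'ee_pos': array([0.24447846, 0.49243505, 0.20497867]), 'eef_rot': array([-3.14064798e+00, -3.14956780e-05,  2.68077986e+00]), 'force': array([ 0.11217597, -0.92932351, -0.57682853]), 'moment': array([-0.04055357, -0.03524129, -0.00597318]), 'grip_force': 0.0, 'grip_width': 0.09379160262530582} -0.0188
```

View pics/top1.png

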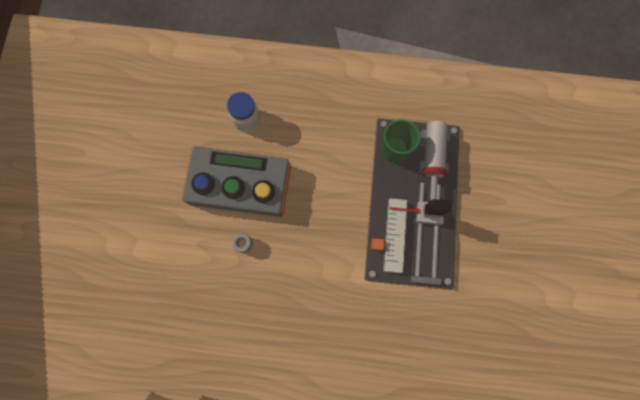

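View pics/side1.png

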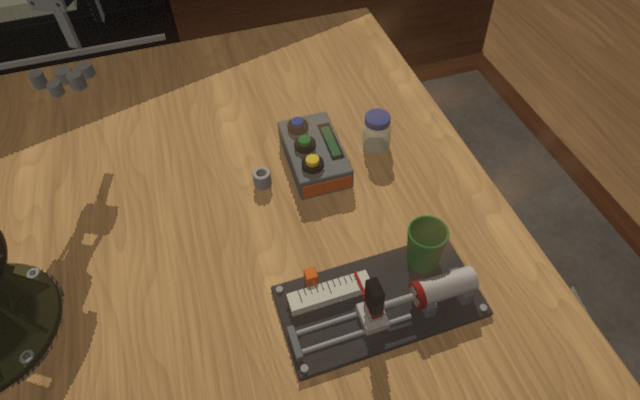

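Top view: the keys are blue (203,183), green (233,187) and yellow (263,190). The handle block is at (437,207), the pointer at (405,210), and the orange marker at (378,244) with the jar, socket and cup clear of these. The side view shows the same layout.

```bash
cat >> h.py <<'E'
def hsv(c): return cv2.cvtColor(c['image'],cv2.COLOR_RGB2HSV)
def mask(c,lo,hi,box):
    m=cv2.inRange(hsv(c),np.array(lo),np.array(hi)); k=np.zeros_like(m); u0,v0,u1,v1=box; k[v0:v1,u0:u1]=255
    m&=k; n,l,s,ce=cv2.connectedComponentsWithStats(m)
    if n<2: return m*0,0,None
    i=1+np.argmax(s[1:,4]); return (l==i).astype(np.uint8),s[i],ce[i]
E
python3 - <<'E'
from h import *
T=shot('top');S=shot('side')
K={'blue':((100,80,50),(130,255,255)),'green':((45,80,40),(85,255,255)),'yellow':((20,120,120),(35,255,255))}
for n,(lo,hi) in K.items():
    for c,b,nm in((T,(185,165,285,210),'top'),(S,(280,112,335,178),'side')):
        b={'top':b,'side':b}[nm]
        m,s,ce=mask(c,lo,hi,b); P=pts(c)[m>0]
        print(n,nm,s,np.round(np.median(P,0),4), ray(c,ce,np.median(P[:,2])).round(4))
for nm,c,b in(('top',T,(360,190,425,260)),('side',S,(300,260,375,300))):
    m,s,ce=mask(c,(3,150,120),(16,255,255),b); P=pts(c)[m>0]; print('orange',nm,s,ce,P.min(0).round(4),P.max(0).round(4))
    m,s,ce=mask(c,(0,140,80),(3,255,255),b); P=pts(c)[m>0]; print('red',nm,s,ce,P[::3].round(3).tolist()[:6])
# handle block: points above 0.10 around
P=pts(T); m=(P[...,2]>.104)&(P[...,2]<.120); m[:, :415]=0;m[:190]=0;m[235:]=0
Q=P[m]; print('handletop',len(Q),Q.mean(0),cv2.minAreaRect((Q[:,:2]*1000).astype(np.float32)))
# plate corners
P2=P.copy(); m=((P[...,2]>.006)&(P[...,2]<.125)); m[:,:355]=0;m[:,475:]=0;m[:105]=0;m[300:]=0
Q=P[m]; print('plate',cv2.minAreaRect((Q[(Q[:,2]<.02)][:,:2]*1000).astype(np.float32)))
m=((P[...,2]>.045)&(P[...,2]<.056)); m[:,:175]=0;m[:,300:]=0;m[:135]=0;m[225:]=0
Q=P[m];print('box',Q.mean(0),cv2.minAreaRect((Q[:,:2]*1000).astype(np.float32)))
for nm,c,b in(('top',T,(360,185,450,290)),('side',S,(270,250,400,340))):
    u0,v0,u1,v1=b; im=cv2.resize(c['image'][v0:v1,u0:u1],None,fx=5,fy=5,interpolation=cv2.INTER_CUBIC)
    cv2.imwrite(f'pics/crop_{nm}.png',im[:,:,::-1])
E
```

```text
blue top [194 175  15  14 167] [0.606  0.2502 0.0717] [0.6057 0.2501 0.0717]
blue side [295 118   7   5  22] [0.6102 0.2499 0.0713] [0.6102 0.2491 0.0713]
green top [224 179  16  15 184] [0.6047 0.1919 0.0716] [0.6045 0.192  0.0716]
green side [324 133  11  23 111] [0.6576 0.1843 0.0507] [0.658  0.1831 0.0507]
yellow top [255 183  15  14 165] [0.6038 0.1342 0.072 ] [0.6039 0.1346 0.072 ]
yellow side [305 154  14  11 124] [0.604  0.1325 0.0701] [0.6042 0.1327 0.0701]
orange top [371 239  13  11 130] [377.33076923 243.96153846] [ 0.523  -0.1057  0.0116] [ 0.5423 -0.0796  0.0456]
red top [406 209  13   4  34] [412.97058824 210.02941176] [[0.605, -0.14, 0.038], [0.607, -0.146, 0.035], [0.607, -0.152, 0.035], [0.607, -0.157, 0.038], [0.604, -0.142, 0.038], [0.605, -0.148, 0.037]]
orange side [304 267  14  14 139] [310.07194245 273.21582734] [ 0.5244 -0.1033  0.0274] [ 0.5438 -0.0821  0.0441]
red side [355 271  10  24  43] [359.62790698 283.25581395] [[0.607, -0.11, 0.036], [0.605, -0.113, 0.032], [0.606, -0.117, 0.034], [0.606, -0.122, 0.035], [0.606, -0.126, 0.036], [0.605, -0.128, 0.033]]
handletop 238 [ 0.60551453 -0.18623255  0.11140851] ((606.5941772460938, -186.5309295654297), (20.32806968688965, 35.22413635253906), 1.0764904022216797)
plate ((634.1223754882812, -161.54141235351562), (355.38885498046875, 181.5738983154297), 1.4215829372406006)
box [0.62642125 0.1909986  0.0500862 ] ((623.419921875, 193.0496826171875), (190.0855255126953, 110.1950454711914), 89.06149291992188)
```

View pics/crop_top.png

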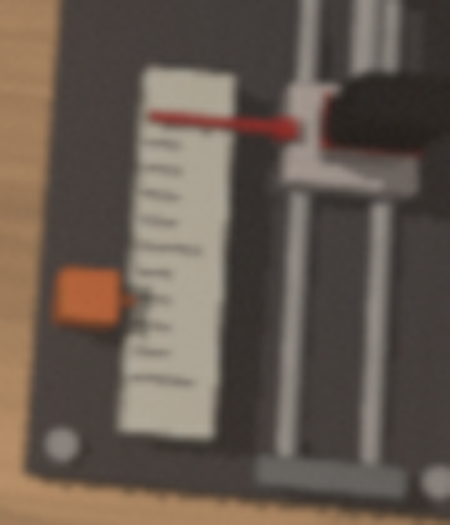

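View pics/crop_side.png

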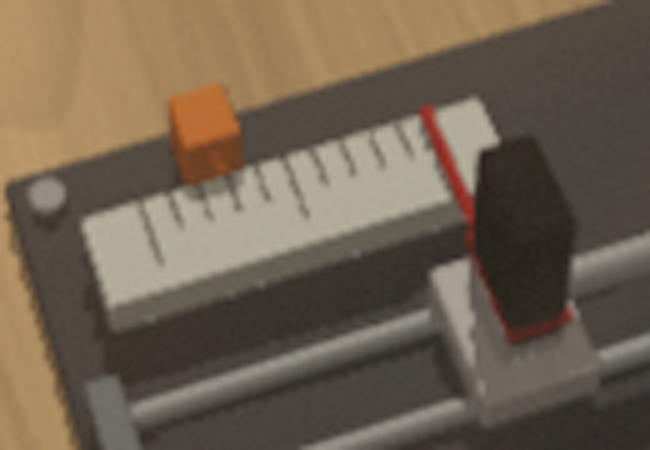

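Crop views: the pointer tip is at top-image pixel (390.0,208.4). The marker blade tip is at about (387.4,245), level with the 7th tick, so about 70 mm.

```bash
python3 - <<'E'
from h import *
T=shot('top')
p=ray(T,(390,208.4),.033);m=ray(T,(387.2,244.9),.033);print('ptr',p,'mk',m,m-p)
# white scale rect
M,s,ce=mask(T,(0,0,110),(60,90,255),(375,190,412,280)); P=pts(T)[M>0]
cn=max(cv2.findContours(M,cv2.RETR_EXTERNAL,cv2.CHAIN_APPROX_NONE)[0],key=cv2.contourArea)[:,0]
W=np.array([ray(T,q,.03)[:2]*1000 for q in cn],np.float32); print('scale',cv2.minAreaRect(W))
b=[ray(T,q,.014) for q in((372.3,273.6),(447.5,281.5),(383,124),(454,130))]
for q in b: print(q.round(4))
print('centre',np.mean(b,0),'yaws',[np.arctan2(*(b[j]-b[i])[[1,0]]) for i,j in((0,2),(1,3))],np.arctan2(*(b[1]-b[0])[[0,1]]))
o=monitor.get_obs();print(o['time_s'],o['ee_pos'])
E
```

```text
ptr [ 0.60390336 -0.1098617   0.033     ] mk [ 0.53329222 -0.11059914  0.033     ] [-0.07061115 -0.00073744  0.        ]
scale ((554.966552734375, -124.09027099609375), (141.1188201904297, 36.85824203491211), 1.0442109107971191)
[ 0.4775 -0.0896  0.014 ]
[ 0.4795 -0.2333  0.014 ]
[ 0.7808 -0.0831  0.014 ]
[ 0.7849 -0.2284  0.014 ]
centre [ 0.63066922 -0.15860649  0.014     ] yaws [np.float64(0.02137646697121332), np.float64(0.01613196997816098)] 3.127792265251012
0.25 [0.2445218  0.49252629 0.20517139]
```

>>> {"api": "apply_moves", "payload": {"plan": [0, 0, 0, 0.138, 0, 0, 0, 0.138, 0, 0, 0, 0.138, 0, 0, 0, 0.138, 0, 0, 0, 0.138, 0, 0, 0, 0.138, 0, 0, 0, 0.138, 0, 0, 0, 0.138], "hand": -1, "squeeze": 30}}

```text
time_s: 1.05
ee_pos: [0.2445, 0.4926, 0.2053]
eef_rot: [-3.141, 0.0, 1.571]
force: [-0.2, -0.2, 0.1]
grip_width: 0.0338
grip_force: 0.0
```

>>> {"api": "apply_moves", "payload": {"plan": [-25, 30, 9, -0.017, -25, 30, 9, 0, -25, 30, 9, 0, -25, 30, 9, 0, -25, 30, 9, 0, -25, 30, 9, 0, -25, 30, 9, 0, -25, 30, 9, 0, -25, 30, 9, 0, -25, 30, 9, 0, -25, 30, 9, 0, -25, 30, 9, 0, 0, 0, 0, 0, 0, 0, 0, 0, 0, 0, 0, 0]}}

```text
time_s: 2.55
ee_pos: [0.6104, 0.2012, 0.0977]
eef_rot: [-3.142, -0.0, 1.595]
force: [-0.2, -0.3, 0.3]
grip_width: 0.0007
grip_force: 0.0
```

>>> {"api": "apply_moves", "payload": {"plan": [-9, -6, 6, 0, 0, 0, 6, 0, 0, 0, 6, 0, 0, 0, 0, 0]}}

```text
time_s: 2.95
ee_pos: [0.6047, 0.1919, 0.0787]
eef_rot: [-3.141, 0.0, 1.595]
force: [-0.1, 0.2, 0.0]
grip_width: 0.0007
grip_force: 0.0
```

```bash
python3 - <<'E'
from h import *
c=shot('side'); im=cv2.resize(c['image'][60:220,230:430],None,fx=3,fy=3,interpolation=cv2.INTER_CUBIC); cv2.imwrite('pics/g1.png',im[:,:,::-1]); print(monitor.get_obs()['ee_pos'])
E
```

```text
[0.60494462 0.19183797 0.07914429]
```

View pics/g1.png

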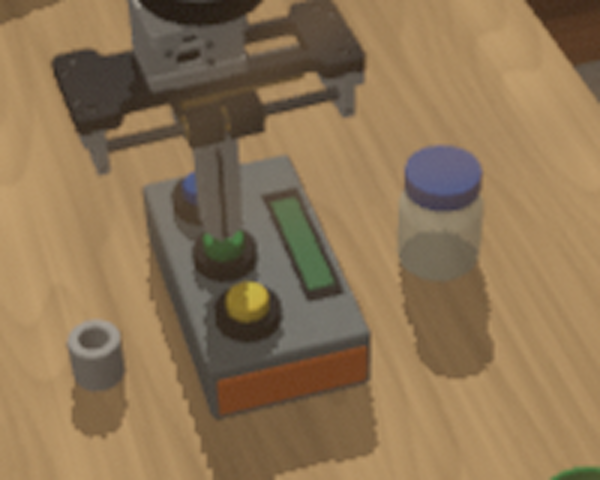

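The shut fingers stand right over the green key at crop pixel (222,240), so I press there.

>>> {"api": "apply_moves", "payload": {"plan": [0, 0, 3, 0, 0, 0, 3, 0, 0, 0, 2, 0, 0, 0, 2, 0, 0, 0, 1.5, 0, 0, 0, 1.5, 0, 0, 0, 0, 0]}}

```text
time_s: 3.7
ee_pos: [0.6052, 0.1914, 0.0665]
eef_rot: [3.141, -0.0, 1.594]
force: [-0.9, 1.6, 4.1]
grip_width: 0.0005
grip_force: 1.9
```

>>> {"api": "apply_moves", "payload": {"plan": [0, 0, 1, 0, 0, 0, 0, 0]}}

```text
time_s: 3.9
ee_pos: [0.6052, 0.1914, 0.0662]
eef_rot: [3.141, -0.0, 1.594]
force: [-3.6, 0.8, 8.5]
grip_width: 0.0004
grip_force: 4.3
```

>>> {"api": "apply_moves", "payload": {"plan": [0, 0, 1, 0, 0, 0, 0, 0]}}

```text
time_s: 4.1
ee_pos: [0.6053, 0.1914, 0.066]
eef_rot: [3.141, -0.0, 1.594]
force: [-7.6, -1.3, 15.9]
grip_width: 0.0005
grip_force: 8.0
```

>>> {"api": "apply_moves", "payload": {"plan": [0, 0, -10, 0, 0, 0, -10, 0, -20, -1, 0, 0, -20, -1, 0, 0, -17, 0, 0, 0, 0, 0, 0, 0, 0, 0, 0, 0]}}

```text
time_s: 4.8
ee_pos: [0.6046, 0.1343, 0.0846]
eef_rot: [3.141, -0.0, 1.593]
force: [-0.0, -0.3, 0.1]
grip_width: -0.0001
grip_force: 0.0
```

>>> {"api": "apply_moves", "payload": {"plan": [0, 0, 5, 0, 0, 0, 5, 0, 0, 0, 3, 0, 0, 0, 2, 0, 0, 0, 2, 0, 0, 0, 1.5, 0, 0, 0, 1.5, 0, 0, 0, 0, 0, 0, 0, 0, 0]}}

```text
time_s: 5.7
ee_pos: [0.6046, 0.1346, 0.066]
eef_rot: [3.141, -0.0, 1.594]
force: [-8.7, 1.2, 16.0]
grip_width: 0.0002
grip_force: 8.2
```

>>> {"api": "apply_moves", "payload": {"plan": [0, 0, -10, 0, 0, 0, -10, 0, 29, 1, 0, 0, 29, 1, 0, 0, 29, 1, 0, 0, 29, 1, 0, 0, 0, 0, 0, 0, 0, 0, 0, 0, 0, 0, 5, 0, 0, 0, 5, 0, 0, 0, 3, 0, 0, 0, 2, 0, 0, 0, 2, 0, 0, 0, 1.5, 0, 0, 0, 1.5, 0, 0, 0, 0, 0, 0, 0, 0, 0]}}

```text
time_s: 7.4
ee_pos: [0.6061, 0.2501, 0.0661]
eef_rot: [3.141, 0.0, 1.594]
force: [-6.4, -6.5, 15.0]
grip_width: 0.0004
grip_force: 7.6
```

>>> {"api": "apply_moves", "payload": {"plan": [0, 0, -35, 0, 0, 0, -45, 0, 0, 0, -45, 0, -36.5, -0.9, 0, 0, -36.5, -0.9, 0, 0, -36.5, -0.9, 0, 0, -36.5, -0.9, 0, 0, -36.5, -0.9, 0, 0, -36.5, -0.9, 0, 0, -36.5, -0.9, 0, 0, -36.5, -0.9, 0, 0, -36.5, -0.9, 0, 0, -36.5, -0.9, 0, 0, -36.5, -0.9, 0, 0, -36.5, -0.9, 0, 0, 0, 0, 0, 0, 0, 0, 0, 0]}}

```text
time_s: 9.1
ee_pos: [0.605, -0.1879, 0.1891]
eef_rot: [-3.141, -0.0, 1.593]
force: [-0.3, 0.1, -0.1]
grip_width: 0.0002
grip_force: 0.0
```

>>> {"api": "apply_moves", "payload": {"plan": [0, 0, 0, 0, 0, 0, 0, 0, 0, 0, 0, 0, 0, 0, 0, 0, 0, 0, 0, 0, 0, 0, 0, 0, 0, 0, 0, 0, 0, 0, 0, 0], "hand": 0.3}}

```text
time_s: 9.9
ee_pos: [0.6051, -0.1878, 0.1894]
eef_rot: [-3.142, 0.0, 1.594]
force: [0.7, -0.9, 0.6]
grip_width: 0.0595
grip_force: 0.0
```

>>> {"api": "apply_moves", "payload": {"plan": [1, 1, 30, 0, 0, 0, 30, 0, 0, 0, 20, 0, 0, 0, 20, 0, 0, 0, 10, 0, 0, 0, 10, 0, 0, 0, 0, 0, 0, 0, 0, 0]}}

```text
time_s: 10.7
ee_pos: [0.6064, -0.1869, 0.0702]
eef_rot: [3.141, 0.0, 1.594]
force: [-0.5, 0.5, 0.1]
grip_width: 0.0612
grip_force: 0.0
```

```bash
python3 - <<'E'
from h import *
c=shot('side'); im=cv2.resize(c['image'][150:350,260:500],None,fx=3,fy=3,interpolation=cv2.INTER_CUBIC); cv2.imwrite('pics/h1.png',im[:,:,::-1]); o=monitor.get_obs();print(o['ee_pos'],o['force'])
E
```

```text
[ 0.60647592 -0.18690933  0.07040523] [0.11788444 0.72870777 0.13374536]
```

View pics/h1.png

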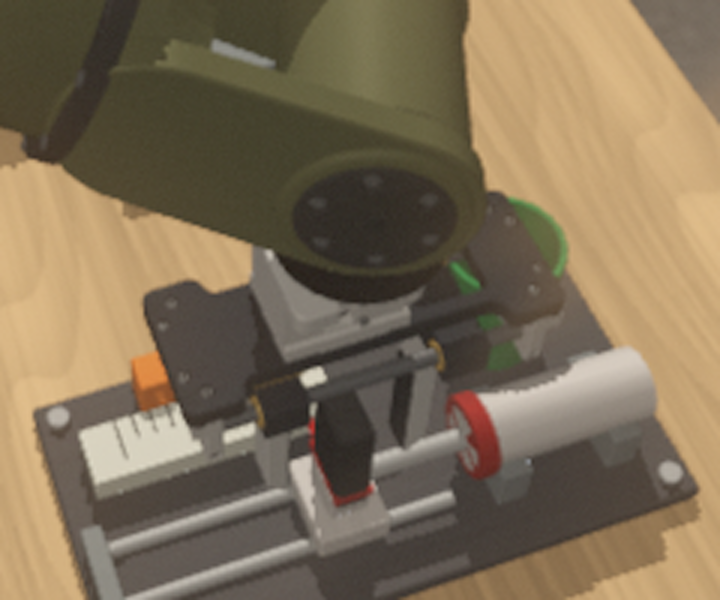

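The block at crop pixel (343,440) stands between the open fingers (270,440 and 415,410), clear of the tube and the cup. I close on it.

>>> {"api": "apply_moves", "payload": {"plan": [0, 0, 0, 0, 0, 0, 0, 0, 0, 0, 0, 0, 0, 0, 0, 0, 0, 0, 0, 0, 0, 0, 0, 0, 0, 0, 0, 0, 0, 0, 0, 0], "hand": -1, "squeeze": 45}}

```text
time_s: 11.55
ee_pos: [0.6063, -0.1868, 0.0695]
eef_rot: [3.141, 0.0, 1.594]
force: [3.5, 0.3, -0.6]
grip_width: 0.0198
grip_force: 45.0
```

>>> {"api": "apply_moves", "payload": {"plan": [0, -5, 0, 0, 0, -8, 0, 0, 0, -8, 0, 0, 0, -8, 0, 0, 0, -8, 0, 0, 0, -8, 0, 0, 0, -7, 0, 0, 0, -5, 0, 0, 0, -3, 0, 0, 0, 0, 0, 0, 0, 0, 0, 0]}}

```text
time_s: 12.65
ee_pos: [0.5466, -0.1879, 0.0695]
eef_rot: [3.14, -0.0, 1.594]
force: [10.5, 1.1, -3.9]
grip_width: 0.0198
grip_force: 45.0
```

```bash
python3 - <<'E'
from h import *
T=shot('top');S=shot('side')
a=cv2.resize(T['image'][195:285,360:450],None,fx=4,fy=4,interpolation=cv2.INTER_CUBIC)
b=cv2.resize(S['image'][240:330,280:380],None,fx=4,fy=4,interpolation=cv2.INTER_CUBIC)
cv2.imwrite('pics/p1.png',np.hstack([a,b])[:,:,::-1]); o=monitor.get_obs();print(o['ee_pos'],o['force'])
E
```

```text
[ 0.54668106 -0.1879027   0.0694914 ] [ 9.46288219  1.05360285 -4.73930747]
```

View pics/p1.png

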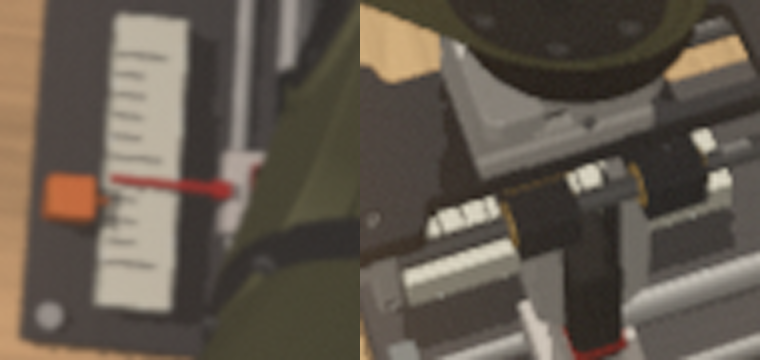

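Top view: the pointer tip is at crop (112,179) and the marker tip at (108,201), so about 10.6 mm remain. I move 9 mm and then measure finely.

>>> {"api": "apply_moves", "payload": {"plan": [0, -3, 0, 0, 0, -3, 0, 0, 0, -2, 0, 0, 0, -1, 0, 0, 0, 0, 0, 0, 0, 0, 0, 0]}}

```text
time_s: 13.35
ee_pos: [0.5378, -0.1881, 0.0695]
eef_rot: [3.14, -0.0, 1.594]
force: [11.3, 1.7, -4.4]
grip_width: 0.0195
grip_force: 45.0
```

```bash
cat > f.py <<'E'
from h import *
N=6; im=0
for i in range(N): T=shot('top'); im=im+T['image'].astype(float)/N
o=monitor.get_obs();print(o['time_s'],o['ee_pos'],o['force'])
r=im[...,0]-im[...,2]   # red/orange: high R-B
np.set_printoptions(linewidth=200)
print(np.arange(380,402)); print(np.c_[np.arange(236,254),r[236:254,380:402].round()].astype(int))
a=cv2.resize(im[225:265,365:425].clip(0,255).astype(np.uint8),None,fx=10,fy=10,interpolation=cv2.INTER_CUBIC)
import sys; cv2.imwrite('pics/'+sys.argv[1],a[:,:,::-1])
E
python3 f.py p2.png
```

```text
13.65 [ 0.5377869  -0.18807223  0.06947792] [ 9.34056383  1.15885219 -4.22146335]
[380 381 382 383 384 385 386 387 388 389 390 391 392 393 394 395 396 397 398 399 400 401]
[[236  11  10  11  10  11  14  19  23  25  26  25  25  26  26  26  26  25  25  24  24  25  26]
 [237  14  13  12  11  12  15  20  23  25  26  26  26  26  26  26  26  26  26  26  26  26  26]
 [238  47  45  40  29  18  16  20  22  23  24  24  24  24  24  26  26  26  26  26  26  26  26]
 [239 104 102  93  68  32  18  21  22  21  20  21  21  20  21  24  25  26  26  26  26  26  26]
 [240 126 125 118  91  43  19  21  23  23  23  23  23  23  23  24  26  26  26  26  26  26  26]
 [241 130 129 123  95  47  19  19  22  24  24  25  26  26  25  26  26  25  26  25  26  25  26]
 [242 129 129 123  96  49  20  20  26  29  30  31  32  31  30  30  30  28  26  26  26  26  26]
 [243 129 130 124  98  60  38  38  51  62  62  60  58  54  48  44  42  37  33  32  32  32  32]
 [244 130 130 124 102  77  66  67  75  83  85  84  84  80  74  70  69  65  61  59  58  58  58]
 [245 130 129 124 103  78  71  67  60  58  60  63  68  70  72  73  77  80  81  82  82  83  83]
 [246 129 129 122  95  58  43  40  33  30  29  31  32  34  36  36  40  45  49  55  56  59  64]
 [247 129 128 120  88  42  21  21  21  20  22  24  25  25  25  26  26  27  28  28  29  31  33]
 [248 121 120 111  79  33  14  16  17  18  22  24  24  25  25  26  26  26  25  25  25  26  25]
 [249  91  92  81  54  23  13  14  15  16  19  22  22  23  24  25  25  26  26  25  26  26  25]
 [250  56  54  43  26  14  14  15  16  17  19  21  21  21  22  24  25  26  26  26  26  25  26]
 [251  28  25  20  14  12  15  18  19  19  22  23  24  24  24  25  26  26  26  26  26  25  25]
 [252  14  13  12  12  14  18  22  23  22  23  25  25  25  26  26  26  26  25  26  26  26  26]
 [253  12  11  11  11  15  20  24  25  24  25  26  26  26  26  26  26  26  26  26  26  26  26]]
```

View pics/p2.png

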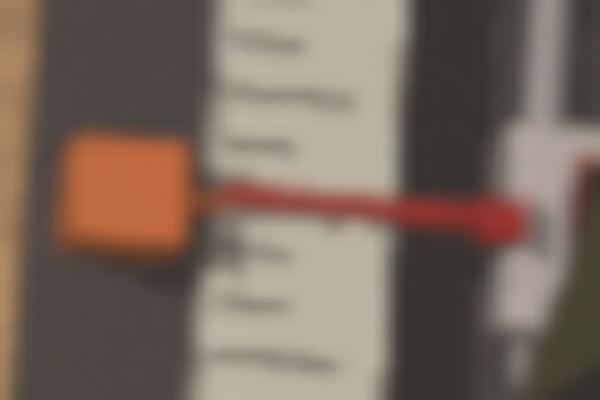

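The pointer is 0.8 px (about 1.6 mm) short of the marker blade in the top view (pointer row 243.75, blade row 244.57 at column 385).

>>> {"api": "apply_moves", "payload": {"plan": [0, -0.8, 0, 0, 0, -0.8, 0, 0, 0, 0, 0, 0, 0, 0, 0, 0, 0, 0, 0, 0]}}

```text
time_s: 14.15
ee_pos: [0.5362, -0.1881, 0.0695]
eef_rot: [3.14, -0.0, 1.594]
force: [11.0, 1.9, -5.1]
grip_width: 0.0199
grip_force: 45.0
```

```bash
cat >> f.py <<'E'
for x in (385,386,388,389,390,392,394,396,398,400):
    w=r[240:250,x]; w=(w-np.r_[w[:2],w[-2:]].mean()-2).clip(0); print(x,(w@np.arange(240,250)/w.sum()).round(2))
E
python3 f.py p3.png|sed -n '1p;21,$p'
```

```text
14.45 [ 0.53622788 -0.18809468  0.06951071] [10.9440789   1.86086144 -4.62871113]
385 244.56
386 244.66
388 244.65
389 244.79
390 244.91
392 245.0
394 245.19
396 245.36
398 245.66
400 245.88
```

>>> {"api": "apply_moves", "payload": {"plan": [0, -0.3, 0, 0, 0, 0, 0, 0, 0, 0, 0, 0, 0, 0, 0, 0, 0, 0, 0, 0]}}

```text
time_s: 14.95
ee_pos: [0.536, -0.1881, 0.0695]
eef_rot: [3.14, -0.0, 1.594]
force: [11.3, 1.2, -5.0]
grip_width: 0.0201
grip_force: 45.0
```

```bash
python3 f.py p4.png|sed -n '1p;21,$p'; python3 -c "
import cv2;cv2.imwrite('pics/f.png',cv2.imread('pics/p4.png'))"
```

```text
15.25 [ 0.53596057 -0.18810739  0.0694954 ] [11.50022085  2.03286559 -5.06147699]
385 244.56
386 244.68
388 244.81
389 244.94
390 244.99
392 245.13
394 245.31
396 245.54
398 245.83
400 245.95
```

View pics/p4.png

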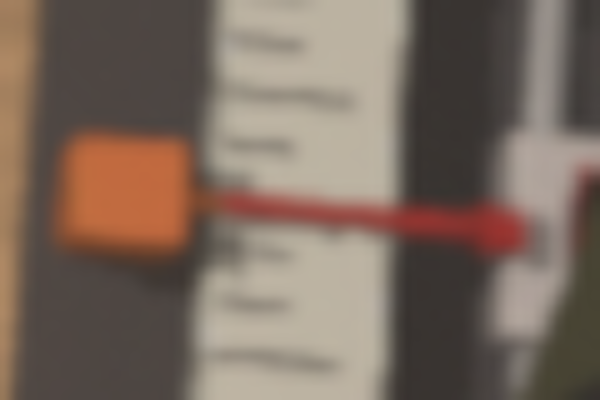

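The pointer and the marker blade now form one line: rows 244.56, 244.68 and 244.81 at columns 385, 386 and 388. The marker has not moved and the grip is steady, so I hand in.

```bash
python3 -c "
from station import ctrl; print(ctrl.hand_in())"
```

```text
the job is handed in; nothing more can be done
None
```

I pressed the green, yellow and blue keys right down in that order with the handle fully home. I then pulled the handle out about 70 mm until the pointer lined up with the marker tip, and handed in at about 15 s while still holding it.

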